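# Prove the bench breaker, then hold the magnifier over the live board

## Task

The circuit board in the holder is to be examined live: first prove the bench breaker by pressing its test button until the trip lever drops, then lift the lever all the way back to its set position. Then take the hand magnifier by its handle, carry it over above the tops of the holder's two upright jaws and lower it between them, so that it ends level, centred over the long chip and lined up with it, its underside about 15 mm above the chip. Touch neither the board nor its holder, leave the spools, tin and screwdriver where they are, and finish still holding the magnifier there, steady.

Things in the scene. Friction and masses are not known exactly. Their poses are not given: they have to be found in the camera images.
- breaker: Bench breaker: a grey plastic box fixed to the bench, 90 (x) x 130 (y) x 50 mm high. Origin: centre of its underside; its x axis points to its rear, its front (-x) roughly faces the robot. On its top: the button at (-2, -32) mm and the lever's hinge at (12, 32) mm, in its own x, y.
- button_top (a point): Centre of the top of the test button: a black round button 26 mm across, standing 12 mm proud of the box top (62 mm above the bench), pressed straight down.
- test_button (a joint): Travel of the test button (m): 0 up, 0.006 fully down. Spring-return; about 5 N at full travel. The lever is tipped past its balance at about 0.0035; press it right down.
- lever_bar (a point): Centre of the trip lever's cross-bar: white, round, 26 mm long (along the breaker's y), 10 mm thick, at the end of a steel rod 45 mm long hinged at the height of the box top (50 mm above the bench). Set: bar 94 mm above the bench, leaning slightly to the rear; dropped: 83 mm above the bench, 31 mm in front of the hinge.
- trip_lever (a joint): Lever angle (rad): 0 set (leaning 0.2 to the breaker's +x, at its stop), 0.2 upright (balance), 0.95 dropped (leaning 0.75 to -x, at its stop). It is loose and falls by its own weight to whichever side of upright it is on; pushing its bar from the front towards the rear raises it.
- holder: Holder fixed to the bench with a green circuit board 160 (x) x 120 (y) mm, board top at height 30 mm. Origin: centre of its underside. Along the long sides stand two aluminium jaws 120 (x) x 14 mm, centred at y = +-67 mm, tops at height 85 mm, with outer knobs to y = +-90 mm; the ends (-x towards the robot, +x away) are open. All else on it is at most 40 mm high.
- chip_top (a point): Centre of the top of the long black chip, the longest chip on the board: 52 (holder x) x 14 (y) mm, its top 40 mm above the bench, 10 mm from the holder's origin towards +x. Its axes are the holder's.
- magnifier: Black plastic hand magnifier, about 0.12 kg, flat on the bench: a rectangular frame 90 (x) x 56 (y) x 10 mm high round a clear lens; on its -x end a straight handle from x = -45 to -150 mm, 18 mm wide (y), 16 mm high, underside flush with the frame's. Origin: centre of the lens, on the frame's underside; z up. Balances about x = -57 mm.
- spool_near: Bystander: white solder spool 54 mm across, 40 mm high, standing; origin at the centre of its underside.
- spool_far: Bystander: white solder spool 60 mm across, 30 mm high, standing; origin at the centre of its underside.
- flux_tin: Bystander: round metal flux tin 52 mm across, 18 mm high; origin at the centre of its underside.
- screwdriver: Bystander: screwdriver 170 mm long lying on the bench; origin at its underside near the middle, long axis x.
There are look-alikes about, which are no part of the job. Several things have the shape of the breaker; the one meant has the colours described above.

How it is judged:
On the way, in this order (a step that is already met when the one before it is completed fails the run):
1. the test button is pressed (value of joint test_button above 0.003 m).
2. the trip lever has dropped (value of joint trip_lever above 0.8 rad).
3. the lever is lifted back to set, with the button up (value of joint trip_lever below 0.1 rad and value of joint test_button below 0.0015 m), for 0.2 s.
4. the magnifier, held, is over the board, higher than the jaw tops (horizontal distance between magnifier and chip_top below 0.09 m and height (world z) of magnifier above 0.087 m and contact force between magnifier and the fingers above 0.5 N).
At the end, for the whole second after the job is handed in: Magnifier held still, underside 6 to 26 mm above the long chip, centred within 10 mm, level within 0.12 rad, lined up within 0.14 rad either way round; nothing touches board or holder; lever set (below 0.1 rad), button up; bystanders within 20 mm of their places (all of step 3 and z of magnifier in the frame of chip_top between 0.006 and 0.026 m and horizontal distance between magnifier and chip_top below 0.01 m and angle between magnifier's own z axis and vertical below 0.12 rad and angle between the x axis of magnifier and the x axis of holder, either way round below 0.14 rad and linear speed of magnifier below 0.02 m/s and contact force between magnifier and the fingers above 0.5 N and contact force between holder and anything else below 0.1 N); the arm keeps its last pose, push and grip.
It fails at once if the board or its holder is touched (over 1 N) (contact force between holder and anything else above 1 N).
It fails at once if the near solder spool is moved more than 20 mm (distance of spool_near from where it was at the start of the episode above 0.02 m).
It fails at once if the far solder spool is moved more than 20 mm (distance of spool_far from where it was at the start of the episode above 0.02 m).
It fails at once if the flux tin is moved more than 20 mm (distance of flux_tin from where it was at the start of the episode above 0.02 m).
It fails at once if the screwdriver is moved more than 20 mm (distance of screwdriver from where it was at the start of the episode above 0.02 m).
It also fails if it takes over 61 s, if anything falls off the work surface, if the arm or the gripper's body presses on something with over 40 N, if the wrist force passes 120 N, or if a joint passes its speed limit or range.

## Robot

A 6-joint arm with a two-finger parallel gripper is mounted at the origin on the work surface. World frame = base frame: x ahead of the robot, y to its left, z up, the work surface at z = 0. Lengths are in m, angles in rad, forces in N, time in s.
With the tool pointing down it reaches from about 0.2 to 0.875 m from the base axis. Payload 3.4 kg.
Tool frame: the origin (TCP) lies midway between the tips of the shut fingers; the grasp point (between the pads) lies 19 mm behind it; z points along the fingers, y is the line along which they close (so a half turn about z gives the same grasp; the last joint's range is limited). The gripper opens to 94 mm and grips with 3 to 60 N. Pads are 16 mm wide; open, the fingers measure 119 mm over their backs; the gripper's body (75 mm by 177 mm) begins 78 mm behind the grasp point.
Start: joints at [-1.272, 0.276, 1.505, -0, 1.361, -0.121], TCP at [0.234, -0.525, 0.205] pointing down, gripper open.
Joint ranges: [-2.89, 2.89], [-0.75, 2.08], [0.22, 2.7], [-1.18, 4.32], [0.11, 2.71], [-2.7, 2.7]. Speed limits (rad/s): [2.57, 2.57, 3.14, 3.14, 3.14, 3.14].

## Interface

Orientations are given as a 3x3 rotation matrix whose columns are the frame's x, y, z axes.
In Python, from plant import bot gives the robot as it stands.
- The arm moves only by the tool send_rows, never from a script. Its argument "increments" is a list that holds one entry, the list of rows, each a list of 7 numbers: the shift along the tool's x, y, z scaled (see below), then the turn, a rotation vector about the tool's x, y, z scaled (see below), then the closure, from 0 (fully open) to 1 (shut). A call has 1 to 20 rows; each row shifts and turns the commanded pose from where the row before left it, along the tool's axes as they then stand; what a row does not reach is not made up. The controller multiplies each number of a shift by 20 mm and each number of a turn by 120 degrees. A row lasts 1/10 s, in which the tool goes at most 50 mm and 8.59 degrees, less where a joint would pass 70% of its speed; a pose out of reach is approached as far as the arm can. A call with a number of a shift or a turn outside -1 to 1 is refused whole. A call with a gripper value outside its range is refused whole. The fingers move at their own pace and stop on an object; "grip_force" is the grip in N (left out, the last holds). Time passes only in rows, so rows that do not move let the fingers close. It gives the time, the measured TCP pose, the force, the opening and the grip force at its end, in the units of the state.
- bot.get_state(): the state, without advancing time (a new reading comes with each control period).
- bot.snapshot(name): name is "scene" or "top"; returns a dict with "frame" (420x560x3 uint8, red, green, blue), "z_map" (420x560 float32, m along the optical axis (not along the pixel's ray), 0 where there is no reading), "mtx" (3x3 intrinsics, pixels), "R" (3x3) and "t" (3): a world point X has camera coordinates R X + t. Camera axes: x right, y down, z forward; pixel columns grow to the right and rows downward; lengths in m; the calibration is good to about 2 mm. A picture is of the moment at which its call begins.
- bot.close_job(): hands the job in; it is judged then, once.
The state is a dict: "clock": time; "joint_positions": joint angles; "joint_vel": joint speeds; "tau": joint torques, N m; "position": TCP position; "tool_rot": TCP orientation; "wrist_force": force on the tool from outside, world axes, zero at the start; "moment": the same for the moment, N m; "finger_gap": finger opening in m; "gripper_force": force on a finger pad.
Only numpy, scipy, OpenCV 4.12 (cv2) and the standard library are available. Lean on these libraries where they do the work, as an engineer would, in place of code of your own. Each camera call takes 0.05 s, during which the arm holds its last target. There are 200 camera calls.

## Working session

There is one attempt and no reset: what is moved stays moved. The work goes in short steps, Python scripts to look and compute and a tool call to move; the robot and the scene stay as the last step left them, time stands still between calls to the robot, and variables do not carry over. Pictures are saved under pics/ and viewed, at most 10 in all, crops included, and the job is handed in when it is done.

Besides the shell and the picture viewer there is one more tool, called as a command line: name --argument value ..., lists and objects as JSON in quotes. send_rows: Moves the arm, as the interface text tells. Its arguments: {"type":"object","properties":{"increments":{"type":"array","items":{"type":"array","items":{"type":"array","items":{"type":"number"}}}},"grip_force":{"type":"number"}},"required":["increments"]}

```bash
mkdir -p pics; ls; python3 - <<'E'
from plant import bot
import numpy as np,cv2
for n in("scene","top"):
    s=bot.snapshot(n); np.savez(f"{n}0.npz",**s)
    cv2.imwrite(f"pics/{n}0.png",s["frame"][:,:,::-1])
    print(n,s["mtx"].tolist(),np.round(-s["R"].T@s["t"],3),np.round(s["R"],3).tolist())
st=bot.get_state();print(st["clock"],st["position"],np.round(st["tool_rot"],3).tolist(),st["wrist_force"],st["finger_gap"])
E
```

```text
pics
scene [[438.2417336526938, 0.0, 276.1499608657702], [0.0, 438.2417336526938, 211.4841588039738], [0.0, 0.0, 1.0]] [0.955 0.524 0.925] [[-0.784, 0.62, 0.003], [0.506, 0.643, -0.575], [-0.359, -0.45, -0.818]]
top [[541.5898721907589, 0.0, 275.19779790841073], [0.0, 541.5898721907589, 204.4399538454794], [0.0, 0.0, 1.0]] [0.261 0.034 1.448] [[0.02, -1.0, 0.006], [-0.976, -0.02, -0.216], [0.216, -0.001, -0.976]]
0.1 [ 0.23421208 -0.52460884  0.20473592] [[0.913, 0.408, -0.0], [0.408, -0.913, 0.001], [0.0, -0.002, -1.0]] [-0.38013635  0.29732911  0.43460493] 0.09426326810651535
```

View pics/scene0.png

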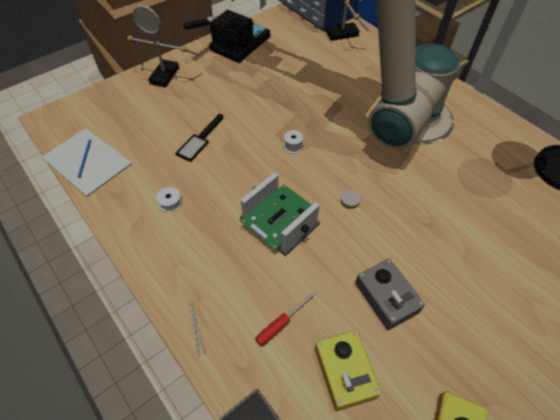

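View pics/top0.png

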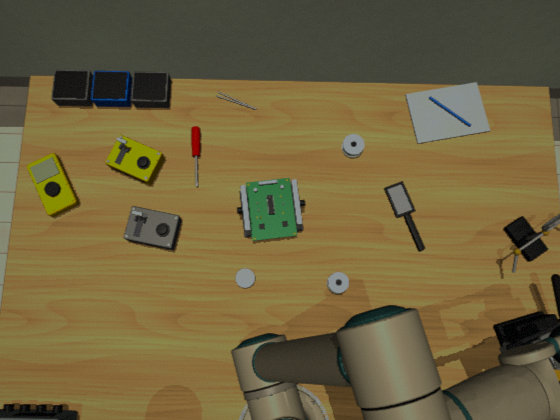

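Top view: the grey box with black button at (162,229) and white lever bar near (137,220) fits the breaker. The yellow boxes at (135,160) and (52,185) are look-alikes. The holder is at (271,210) and the magnifier at (405,215), with its handle pointing down-right. I'll confirm with one enlarged crop and measure at the same time.

```bash
cat >h.py <<'E'
import numpy as np,cv2
def load(n): return dict(np.load(n))
def ray(s,px,h):
    px=np.atleast_2d(px).astype(float)
    d=np.c_[px,np.ones(len(px))]@np.linalg.inv(s["mtx"]).T@s["R"]
    c=-s["R"].T@s["t"]
    return c+d*((h-c[2])/d[:,2])[:,None]
def cloud(s):
    v,u=np.mgrid[:420,:560]; z=s["z_map"]
    p=np.stack([u,v,np.ones_like(u)],-1)@np.linalg.inv(s["mtx"]).T*z[...,None]
    return (p-s["t"])@s["R"]
def proj(s,X):
    c=np.atleast_2d(X)@s["R"].T+s["t"]; p=c@s["mtx"].T; return p[:,:2]/p[:,2:]
def comps(m,lo=10):
    n,l,st,c=cv2.connectedComponentsWithStats(m.astype(np.uint8)); 
    return [(l==i) for i in range(1,n) if st[i,4]>=lo]
E
python3 - <<'E'
from h import *
s=load("top0.npz");a=s["frame"]
c=lambda x0,y0,x1,y1,k:cv2.resize(a[y0:y1,x0:x1,::-1],None,fx=k,fy=k,interpolation=cv2.INTER_CUBIC)
A=c(112,195,192,260,4.0) # 320x260
B=c(228,170,308,250,4.0)
C=c(375,175,435,255,4.0)
im=np.zeros((320,880,3),np.uint8)
im[:260,:320]=A;im[:,320:640]=B;im[:,640:880]=C
cv2.imwrite("pics/crop0.png",cv2.resize(im,(800,291)))
P=cloud(s);hsv=cv2.cvtColor(a,cv2.COLOR_RGB2HSV);V=hsv[...,2];S=hsv[...,1];H=hsv[...,0]
def box(x0,y0,x1,y1):
    m=np.zeros(V.shape,bool);m[y0:y1,x0:x1]=1;return m
def rect(m,h,name):
    for k in comps(m,15):
        v,u=np.nonzero(k); w=ray(s,np.c_[u,v],h)[:,:2]
        r=cv2.minAreaRect((w*1000).astype(np.float32)); print(name,len(u),"px",u.mean().round(1),v.mean().round(1),"cen",w.mean(0).round(4),"rect",np.round(r[0],1),np.round(r[1],1),round(r[2],1),"medz",np.median(P[k][:,2]).round(4))
rect(box(375,175,435,260)&(V<75),.01,"mag dark")
rect(box(228,170,308,250)&(H>45)&(H<85)&(S>100),.03,"board")
rect(box(228,170,308,250)&(P[...,2]>.07),.085,"jaws")
rect(box(228,170,308,250)&(V<50)&(P[...,2]>.033),.04,"chip")
rect(box(112,195,192,260)&(V<45)&(P[...,2]>.03),.062,"button")
rect(box(112,195,192,260)&(P[...,2]>.03),.05,"box")
rect(box(112,195,192,260)&(P[...,2]>.075),.09,"lever")
rect(box(112,195,192,260)&(V>170)&(S<50),.09,"white")
E
```

```text
mag dark 531 px 406.7 217.1 cen [ 0.5514 -0.3243] rect [ 551.7 -324.4] [193.9  56.3] 21.6 medz 0.0113
board 2250 px 271.1 210.2 cen [0.5583 0.0432] rect [562.7  44.5] [159.7 120.8] 8.0 medz 0.0292
jaws 266 px 296.5 201.6 cen [ 0.5708 -0.0223] rect [570.8 -22.3] [122.5  16.8] 9.5 medz 0.0834
jaws 256 px 245.3 207.8 cen [0.5516 0.1095] rect [551.8 109.6] [122.5  14. ] 7.9 medz 0.0838
chip 33 px 270.0 201.9 cen [0.5786 0.0467] rect [579.2  46.5] [29.5 11. ] 12.3 medz 0.0391
chip 24 px 302.0 202.8 cen [ 0.578  -0.0387] rect [578.8 -38.7] [13.7 10.7] 1.2 medz 0.0601
chip 28 px 239.9 210.3 cen [0.554 0.126] rect [554.9 125.8] [16.4 10.6] 2.0 medz 0.062
button 33 px 140.8 218.5 cen [0.5224 0.3817] rect [521.6 382. ] [26. 12.] 77.1 medz 0.0598
button 52 px 175.2 233.7 cen [0.4844 0.2899] rect [486.5 289. ] [ 8.3 84.4] 75.7 medz 0.042
button 82 px 162.0 229.4 cen [0.4948 0.3246] rect [494.6 324.4] [29.4 29.2] 20.1 medz 0.0584
box 1739 px 151.9 227.1 cen [0.5023 0.3541] rect [502.1 354. ] [132.8  94.9] 78.9 medz 0.0497
lever 47 px 137.3 213.2 cen [0.5305 0.3845] rect [529.2 385.7] [27.6 14.1] 79.8 medz 0.0966
```

View pics/crop0.png

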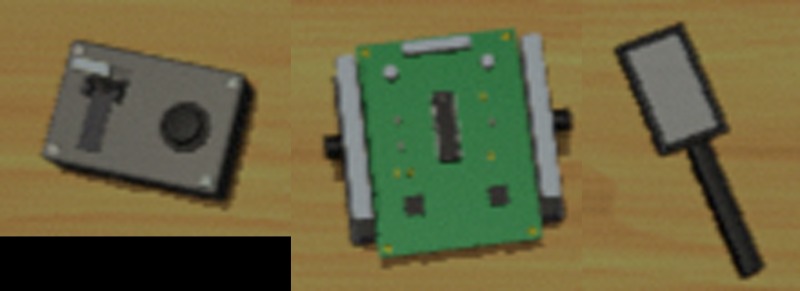

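The crop confirms it: the grey box has the black button (top-view pixel 162,229) and a white bar (137,213) leaning to the rear, so this is the breaker and its lever is set. The other measurements agree with the given sizes:

| Item | Estimate (mm) | Yaw | Check |
|---|---|---|---|
| Breaker | (502.5, 355) | -11.1° | button and lever positions fit |
| Button | (494.5, 324.2) | – | – |
| Holder | (562, 44) | 8.2° | board 160x121, jaws 132 apart |
| Magnifier | (600, -305) | 21.6° | length 194 |

Next I turn by 35° and travel towards the button.

send_rows --increments '[[[0,0,0,0,0,0.0587,1],[0,0,0,0,0,0.0587,1],[0,0,0,0,0,0.0587,1],[0,0,0,0,0,0.0587,1],[0,0,0,0,0,0.0587,1],[0.1,-0.98,0,0,0,0,1],[0.1,-0.98,0,0,0,0,1],[0.1,-0.98,0,0,0,0,1],[0.1,-0.98,0,0,0,0,1],[0.1,-0.98,0,0,0,0,1],[0.1,-0.98,0,0,0,0,1],[0.1,-0.98,0,0,0,0,1],[0.1,-0.98,0,0,0,0,1],[0.1,-0.98,0,0,0,0,1],[0.1,-0.98,0,0,0,0,1],[0.1,-0.98,0,0,0,0,1],[0.1,-0.98,0,0,0,0,1],[0.1,-0.98,0,0,0,0,1],[0.1,-0.98,0,0,0,0,1],[0.1,-0.98,0,0,0,0,1]]]'

```text
clock: 2.1
position: [0.3209, -0.2409, 0.2055]
tool_rot: [[0.981, -0.194, 0.0], [-0.194, -0.981, -0.0], [0.0, 0.0, -1.0]]
wrist_force: [-0.3, 0.1, -0.7]
finger_gap: 0.0006
gripper_force: 0.0
```

send_rows --increments '[[[0.1,-0.98,0,0,0,0,1],[0.1,-0.98,0,0,0,0,1],[0.1,-0.98,0,0,0,0,1],[0.1,-0.98,0,0,0,0,1],[0.1,-0.98,0,0,0,0,1],[0.1,-0.98,0,0,0,0,1],[0.1,-0.98,0,0,0,0,1],[0.1,-0.98,0,0,0,0,1],[0.1,-0.98,0,0,0,0,1],[0.1,-0.98,0,0,0,0,1],[0.1,-0.98,0,0,0,0,1],[0.1,-0.98,0,0,0,0,1],[0.1,-0.98,0,0,0,0,1],[0.1,-0.98,0,0,0,0,1],[0.1,-0.98,0,0,0,0,1],[0.1,-0.98,0,0,0,0,1],[0.1,-0.98,0,0,0,0,1],[0.1,-0.98,0,0,0,0,1],[0.1,-0.98,0,0,0,0,1],[0.1,-0.98,0,0,0,0,1]]]'

```text
clock: 4.1
position: [0.4354, 0.1357, 0.2055]
tool_rot: [[0.981, -0.193, 0.0], [-0.193, -0.981, -0.0], [0.0, 0.0, -1.0]]
wrist_force: [-0.4, -0.1, 0.4]
finger_gap: 0.0001
gripper_force: 0.0
```

send_rows --increments '[[[0.108,-0.98,0,0,0,0,1],[0.108,-0.98,0,0,0,0,1],[0.108,-0.98,0,0,0,0,1],[0.108,-0.98,0,0,0,0,1],[0.108,-0.98,0,0,0,0,1],[0.108,-0.98,0,0,0,0,1],[0.108,-0.98,0,0,0,0,1],[0.108,-0.98,0,0,0,0,1],[0.108,-0.98,0,0,0,0,1],[0.108,-0.98,0,0,0,0,1],[0,0,0.96,0,0,0,1],[0,0,0.96,0,0,0,1],[0,0,0.96,0,0,0,1],[0,0,0.96,0,0,0,1],[0,0,0.96,0,0,0,1],[0,0,0.96,0,0,0,1]]]'

```text
clock: 5.7
position: [0.4947, 0.3231, 0.0895]
tool_rot: [[0.981, -0.193, 0.0], [-0.193, -0.981, -0.0], [0.0, 0.0, -1.0]]
wrist_force: [0.8, 0.2, 0.1]
finger_gap: 0.0006
gripper_force: 0.0
```

```bash
python3 - <<'E'
from plant import bot
from h import *
s=bot.snapshot("scene"); np.savez("scene1.npz",**s)
print(proj(s,[[.4945,.3242,.062],[.5295,.3835,.094]]).round(1), bot.get_state()["position"])
u,v=380,285
cv2.imwrite("pics/s1.png",cv2.resize(s["frame"][v-60:v+60,u-75:u+75,::-1],None,fx=4,fy=4,interpolation=cv2.INTER_CUBIC))
E
```

```text
[[383.3 272.8]
 [395.7 295.5]] [0.49252268 0.32197588 0.08627446]
```

View pics/s1.png

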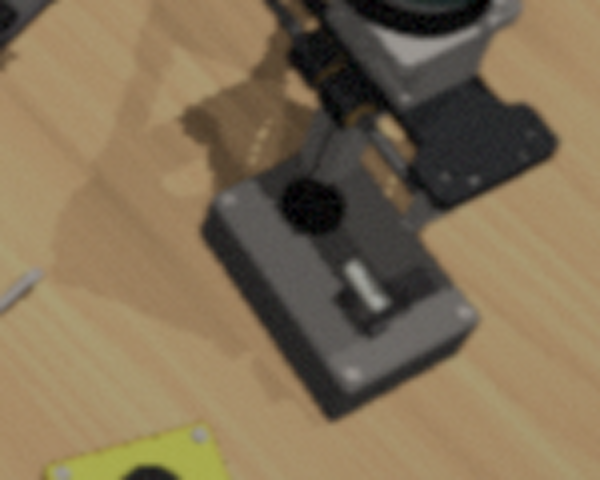

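The view shows the fingertips above the button (383,275) and the bar at (396,296), as predicted. Now I press.

send_rows --increments '[[[0,0,0.5,0,0,0,1],[0,0,0.5,0,0,0,1],[0,0,0.25,0,0,0,1],[0,0,0.2,0,0,0,1],[0,0,0.1,0,0,0,1],[0,0,0.1,0,0,0,1],[0,0,0,0,0,0,1]]]'

```text
clock: 6.45
position: [0.4951, 0.3226, 0.0577]
tool_rot: [[0.981, -0.194, 0.0], [-0.194, -0.981, 0.0], [0.0, -0.0, -1.0]]
wrist_force: [-2.3, -0.2, 4.5]
finger_gap: 0.0007
gripper_force: 2.0
```

send_rows --increments '[[[0,0,0.1,0,0,0,1],[0,0,0.1,0,0,0,1],[0,0,0,0,0,0,1],[0,0,0,0,0,0,1],[0,0,0,0,0,0,1]]]'

```text
clock: 6.95
position: [0.4952, 0.3226, 0.056]
tool_rot: [[0.981, -0.194, 0.002], [-0.194, -0.981, 0.001], [0.001, -0.001, -1.0]]
wrist_force: [-4.9, -1.2, 17.9]
finger_gap: 0.0003
gripper_force: 8.7
```

```bash
python3 - <<'E'
from plant import bot
from h import *
s=bot.snapshot("scene"); a=s["frame"]; st=bot.get_state()
hsv=cv2.cvtColor(a,cv2.COLOR_RGB2HSV); m=(hsv[...,2]>150)&(hsv[...,1]<50)
m[:255]=0;m[335:]=0;m[:,:350]=0;m[:,430:]=0
for k in comps(m,6):
    v,u=np.nonzero(k); print(len(u),u.mean(),v.mean())
R=np.array([[.981,.193],[-.193,.981]]);o=np.array([.5025,.355])
for x,z in((.021,.094),(-.019,.083)): print(proj(s,np.r_[o+R@[x,.032],z]))
print(st["position"],st["wrist_force"])
E
```

```text
[[395.38354777 295.06661845]]
[[409.83915854 289.17200201]]
[0.49515519 0.32259619 0.05601874] [-5.1484677  -2.19817796 16.84777059]
```

send_rows --increments '[[[0,0,-0.75,0,0,0,1],[0,0,-1,0,0,0,1],[0,0,-1,0,0,0,1],[0,0,-1,0,0,0,1],[-1,0,0,0,0,0,1],[-1,0,0,0,0,0,1],[-0.5,-0.25,0,0,0,0,1],[0,-1,0,0,0,0,1],[0,-1,0,0,0,0,1],[0,-1,0,0,0,0,1]]]'

```text
clock: 8.0
position: [0.4592, 0.397, 0.128]
tool_rot: [[0.981, -0.194, 0.001], [-0.194, -0.981, 0.0], [0.001, -0.0, -1.0]]
wrist_force: [0.1, -0.1, 0.2]
finger_gap: 0.0007
gripper_force: 0.0
```

```bash
python3 - <<'E'
from plant import bot
from h import *
s=bot.snapshot("scene"); print(bot.get_state()["position"],bot.get_state()["wrist_force"])
u,v=390,290
cv2.imwrite("pics/s2.png",cv2.resize(s["frame"][v-50:v+50,u-60:u+60,::-1],None,fx=4,fy=4,interpolation=cv2.INTER_CUBIC))
E
```

```text
[0.46033649 0.40036186 0.12791702] [ 1.05705412  3.06449493 -0.05002361]
```

View pics/s2.png

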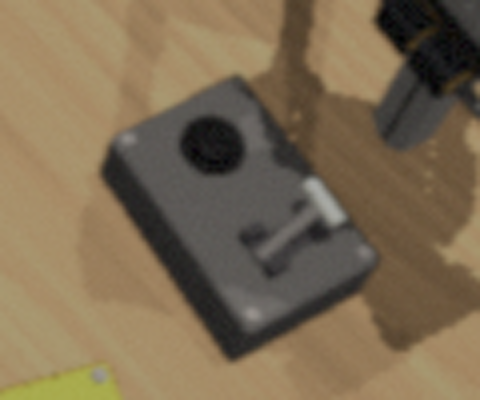

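The lever has dropped (bar at about (411,290), as predicted) and the button is up. I lower in front of the bar and push to the rear.

send_rows --increments '[[[0,0,0.9,0,0,0,1],[0,0,0.9,0,0,0,1],[0,0,0.9,0,0,0,1],[0,0,0,0,0,0,1],[0.5,0,0,0,0,0,1],[0.5,0,0,0,0,0,1],[0.5,0,0,0,0,0,1],[0.5,0,0,0,0,0,1],[0.5,0,0,0,0,0,1],[0.2,0,0,0,0,0,1],[0,0,0,0,0,0,1],[0,0,0,0,0,0,1]]]'

```text
clock: 9.25
position: [0.5114, 0.3853, 0.0741]
tool_rot: [[0.981, -0.194, -0.0], [-0.194, -0.981, -0.0], [-0.0, 0.0, -1.0]]
wrist_force: [-0.7, 1.4, -0.2]
finger_gap: 0.0007
gripper_force: 0.0
```

```bash
python3 - <<'E'
from plant import bot
from h import *
s=bot.snapshot("scene"); print(bot.get_state()["position"],bot.get_state()["wrist_force"])
u,v=390,290
cv2.imwrite("pics/s3.png",cv2.resize(s["frame"][v-50:v+50,u-60:u+60,::-1],None,fx=4,fy=4,interpolation=cv2.INTER_CUBIC))
E
```

```text
[0.51126193 0.38534731 0.074082  ] [-0.30105227  0.27397027 -0.21493609]
```

View pics/s3.png

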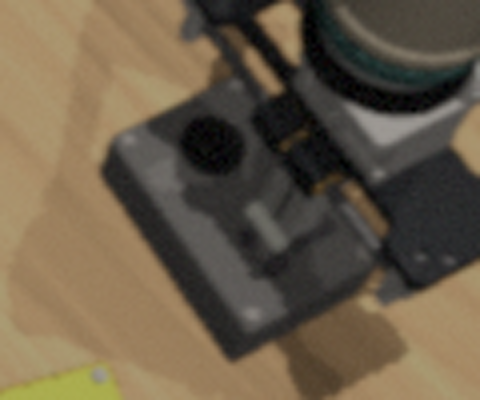

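The bar is at about (396,297), its set position, with no contact force on the tool. I back off and refine the magnifier and holder poses from both stored views.

send_rows --increments '[[[-0.5,0,0,0,0,0,0.5],[-1,0,0,0,0,0,0],[0,0,-1,0,0,0,0],[0,0,-1,0,0,0,0],[0,0,-1,0,0,0,0],[0,0,-1,0,0,0,0],[0,0,-1,0,0,0,0],[0,0,-1,0,0,0,0]]]'

```text
clock: 10.1
position: [0.4807, 0.3914, 0.195]
tool_rot: [[0.981, -0.193, -0.001], [-0.193, -0.981, -0.0], [-0.001, 0.0, -1.0]]
wrist_force: [-0.1, 0.4, -0.5]
finger_gap: 0.0609
gripper_force: 0.0
```

```bash
python3 - <<'E'
from plant import bot
from h import *
for n,bx,hb in(("top",(375,175,435,260),(228,170,308,250)),("scene",(165,100,235,170),(225,165,335,265))):
    s=load(n+"0.npz");P=cloud(s);hsv=cv2.cvtColor(s["frame"],cv2.COLOR_RGB2HSV);H,S,V=hsv[...,0],hsv[...,1],hsv[...,2]
    b=np.zeros(V.shape,bool);b[bx[1]:bx[3],bx[0]:bx[2]]=1
    hm=np.zeros(V.shape,bool);hm[hb[1]:hb[3],hb[0]:hb[2]]=1
    m=max(comps(b&((V<80)|(S<40)),50),key=np.sum)
    v,u=np.nonzero(m);w=ray(s,np.c_[u,v],.010)[:,:2]*1000
    r=cv2.minAreaRect(w.astype(np.float32));print(n,"mag",np.round(r,1) if 0 else r)
    ang=np.deg2rad(21.6);d=np.array([np.cos(ang),np.sin(ang)])
    for it in range(2):
        nn=np.array([-d[1],d[0]]);q=np.c_[w@d,w@nn];mx=np.percentile(q[:,0],99.5)
        f=q[:,0]>mx-85;hd=(q[:,0]<mx-105)
        cl=np.polyfit(q[hd,0],q[hd,1],1); print("  handle slope deg",np.rad2deg(np.arctan(cl[0])),"frame cen",(q[f,0].min()+mx)/2,q[f,1].mean(),"handle mid y",q[hd,1].mean(),"xrange",q[:,0].min(),mx)
        fc=q[f].mean(0);hc=q[hd].mean(0);a=np.arctan2(*(fc-hc)[::-1]);ang+=a;d=np.array([np.cos(ang),np.sin(ang)])
    nn=np.array([-d[1],d[0]]);q=np.c_[w@d,w@nn];e=(q[:,0].min()+q[:,0].max())/2+52.5
    print("  yaw",np.rad2deg(ang),"origin",e*d+np.median(q[:,1])*nn)
    k=comps(hm&(P[...,2]>.078)&(P[...,2]<.09),60);c=[]
    for m in k:
        v,u=np.nonzero(m);c.append(ray(s,np.c_[u,v],.085)[:,:2].mean(0)*1000)
    c=np.array(c);print("  jaws",c.round(1).tolist(),"mid",c.mean(0).round(1),"sep",np.linalg.norm(c[0]-c[-1]).round(1))
    m=hm&(V<70)&(P[...,2]>.02)&(P[...,2]<.05)
    for m in comps(m,40):
        v,u=np.nonzero(m);w=ray(s,np.c_[u,v],.04)[:,:2]*1000;print("  chip",len(u),cv2.minAreaRect(w.astype(np.float32)),w.mean(0).round(1))
st=bot.get_state();print(st["position"],st["clock"])
E
```

```text
top mag ((552.0132446289062, -324.2659912109375), (194.63241577148438, 56.3490104675293), 21.5976619720459)
  handle slope deg 0.23656429388867478 frame cen 447.8580243544632 -504.5819465833115 handle mid y -505.62503409556876 xrange 296.56274450224447 490.2600792745362
  handle slope deg -0.35087154192144043 frame cen 442.75179774664946 -508.9149923514175 handle mid y -508.94302810980156 xrange 291.68373475348307 485.2043733957717
  yaw 22.174307706048964 origin [ 600.79526149 -304.91566545]
  jaws [[570.6, -22.6], [552.6, 109.7]] mid [561.6  43.5] sep 133.5
  chip 94 ((571.5833740234375, 45.466102600097656), (53.05229187011719, 13.494915008544922), 8.253399848937988) [570.9  45.7]
scene mag ((553.2113647460938, -319.9231262207031), (199.02545166015625, 55.5845947265625), 20.39333724975586)
  handle slope deg 0.6004708796709123 frame cen 453.4036889877709 -502.5186575223694 handle mid y -505.40554087210916 xrange 296.8411884899343 495.7938357348174
  handle slope deg -0.8323285920910187 frame cen 439.9763022169356 -514.3597587714296 handle mid y -514.4063667542442 xrange 283.1607353501159 482.3502571542818
  yaw 23.14590600115777 origin [ 602.77554326 -302.00448626]
  jaws [[575.2, -17.8], [555.6, 114.1]] mid [565.4  48.2] sep 133.3
  chip 118 ((574.9906005859375, 48.48948287963867), (55.52050018310547, 16.761627197265625), 7.214369773864746) [575.2  48.1]
[0.48071433 0.39142518 0.19504587] 10.1
```

Both views agree within calibration: chip at about (572, 46) with yaw 8.2°, magnifier at about (601, -305) with yaw 22°. I'll grasp at handle x = -60 mm, which is (545, -327).

send_rows --increments '[[[0,0,0,0,0,-0.0552,0],[0,0,0,0,0,-0.0552,0],[0,0,0,0,0,-0.0552,0],[0,0,0,0,0,-0.0552,0],[0,0,0,0,0,-0.0552,0],[-0.276,0.909,0,0,0,0,0],[-0.276,0.909,0,0,0,0,0],[-0.276,0.909,0,0,0,0,0],[-0.276,0.909,0,0,0,0,0],[-0.276,0.909,0,0,0,0,0],[-0.276,0.909,0,0,0,0,0],[-0.276,0.909,0,0,0,0,0],[-0.276,0.909,0,0,0,0,0],[-0.276,0.909,0,0,0,0,0],[-0.276,0.909,0,0,0,0,0],[-0.276,0.909,0,0,0,0,0],[-0.276,0.909,0,0,0,0,0],[-0.276,0.909,0,0,0,0,0],[-0.276,0.909,0,0,0,0,0],[-0.276,0.909,0,0,0,0,0]]]'

```text
clock: 12.1
position: [0.5065, 0.105, 0.1944]
tool_rot: [[0.928, 0.371, 0.0], [0.371, -0.928, -0.0], [-0.0, 0.0, -1.0]]
wrist_force: [0.7, 0.0, 0.6]
finger_gap: 0.0941
gripper_force: 0.0
```

send_rows --increments '[[[-0.276,0.909,0,0,0,0,0],[-0.276,0.909,0,0,0,0,0],[-0.276,0.909,0,0,0,0,0],[-0.276,0.909,0,0,0,0,0],[-0.276,0.909,0,0,0,0,0],[-0.276,0.909,0,0,0,0,0],[-0.276,0.909,0,0,0,0,0],[-0.276,0.909,0,0,0,0,0],[-0.276,0.909,0,0,0,0,0],[-0.276,0.909,0,0,0,0,0],[-0.276,0.909,0,0,0,0,0],[-0.276,0.909,0,0,0,0,0],[-0.276,0.909,0,0,0,0,0],[-0.276,0.909,0,0,0,0,0],[-0.276,0.909,0,0,0,0,0],[-0.276,0.909,0,0,0,0,0],[-0.276,0.909,0,0,0,0,0],[-0.276,0.909,0,0,0,0,0],[-0.276,0.909,0,0,0,0,0],[-0.276,0.909,0,0,0,0,0]]]'

```text
clock: 14.1
position: [0.5409, -0.2727, 0.1942]
tool_rot: [[0.928, 0.374, -0.0], [0.374, -0.928, -0.0], [-0.0, 0.0, -1.0]]
wrist_force: [-0.2, 0.4, -0.0]
finger_gap: 0.0943
gripper_force: 0.0
```

send_rows --increments '[[[-0.276,0.909,0,0,0,0,0],[-0.276,0.909,0,0,0,0,0],[-0.276,0.909,0,0,0,0,0],[0,0,0,0,0,0,0],[0,0,0,0,0,0,0]]]'

```text
clock: 14.6
position: [0.5457, -0.328, 0.1939]
tool_rot: [[0.928, 0.373, -0.0], [0.373, -0.928, 0.001], [-0.0, -0.001, -1.0]]
wrist_force: [0.5, 0.4, 0.2]
finger_gap: 0.0941
gripper_force: 0.0
```

send_rows --increments '[[[0,0,1,0,0,0,0],[0,0,1,0,0,0,0],[0,0,1,0,0,0,0],[0,0,1,0,0,0,0],[0,0,1,0,0,0,0],[0,0,1,0,0,0,0],[0,0,1,0,0,0,0],[0,0,1,0,0,0,0],[0,0,0.8,0,0,0,0],[0,0,0.4,0,0,0,0],[0,0,0.25,0,0,0,0],[0,0,0,0,0,0,0]]]'

```text
clock: 15.8
position: [0.5458, -0.3274, 0.0052]
tool_rot: [[0.927, 0.374, -0.0], [0.374, -0.927, 0.0], [-0.0, -0.0, -1.0]]
wrist_force: [-0.2, 0.1, -1.0]
finger_gap: 0.0939
gripper_force: 0.0
```

send_rows --increments '[[[0,0,0,0,0,0,1],[0,0,0,0,0,0,1],[0,0,0,0,0,0,1],[0,0,0,0,0,0,1],[0,0,0,0,0,0,1],[0,0,0,0,0,0,1],[0,0,0,0,0,0,1],[0,0,0,0,0,0,1],[0,0,0,0,0,0,1],[0,0,0,0,0,0,1]]]' --grip_force 30

```text
clock: 16.8
position: [0.5459, -0.328, 0.0052]
tool_rot: [[0.927, 0.374, 0.0], [0.374, -0.927, -0.0], [-0.0, 0.0, -1.0]]
wrist_force: [0.1, 0.8, -0.1]
finger_gap: 0.0175
gripper_force: 30.1
```

send_rows --increments '[[[0,0,-0.3,0,0,0,1],[0,0,-0.7,0,0,0,1],[0,0,-1,0,0,0,1],[0,0,-1,0,0,0,1],[0,0,-1,0,0,0,1],[0,0,-1,0,0,0,1],[0,0,-1,0,0,0,1],[0,0,-1,0,0,0,1],[0,0,-0.5,0,0,0,1],[0,0,0,0,0,0.029,1],[0,0,0,0,0,0.029,1],[0,0,0,0,0,0.029,1],[0,0,0,0,0,0.028,1],[0,0,0,0,0,0,1]]]'

```text
clock: 18.2
position: [0.5457, -0.3278, 0.1555]
tool_rot: [[0.99, 0.142, -0.0], [0.142, -0.99, 0.0], [-0.0, -0.0, -1.0]]
wrist_force: [0.1, 0.6, -0.7]
finger_gap: 0.0179
gripper_force: 30.0
```

```bash
python3 - <<'E'
from plant import bot
from h import *
st=bot.get_state();print(st["position"],np.round(st["tool_rot"],3).tolist(),st["finger_gap"],st["gripper_force"])
im=[]
for n in("scene","top"):
    s=bot.snapshot(n);np.savez(n+"2.npz",**s)
    p=np.array(st["position"]);x=st["tool_rot"][:,0];y=st["tool_rot"][:,1]
    o=p+.06*x+[0,0,-.005]
    c=proj(s,[o+a*x+b*y+[0,0,.01] for a,b in((-.045,-.028),(.045,-.028),(.045,.028),(-.045,.028))])
    u,v=proj(s,o)[0].astype(int);print(n,u,v,c.round(1).tolist())
    k=s["frame"][v-50:v+50,u-50:u+50,::-1];k=cv2.resize(k,None,fx=4,fy=4,interpolation=cv2.INTER_CUBIC)
    cv2.polylines(k,[((c-[u-50,v-50])*4).astype(np.int32)],True,(0,0,255),1);im.append(k)
cv2.imwrite("pics/held.png",np.hstack(im))
E
```

```text
[ 0.54566854 -0.32777399  0.15548681] [[0.99, 0.142, -0.0], [0.142, -0.99, 0.0], [-0.0, -0.0, -1.0]] 0.017866055764695344 29.999173879623413
scene 179 105 [[199.3, 99.5], [172.0, 116.9], [158.2, 106.5], [185.5, 89.7]]
top 417 184 [[410.8, 202.7], [404.4, 167.5], [426.6, 164.9], [433.3, 200.0]]
```

View pics/held.png

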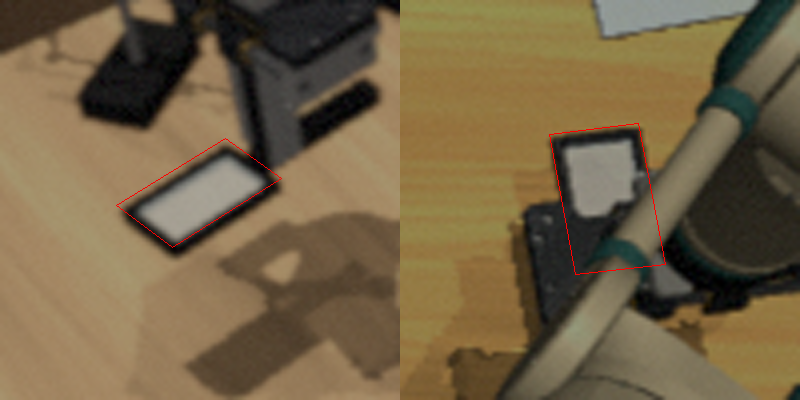

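The held frame matches the prediction in the top view. In the scene view it sits about 2 px lower, the same bias that view showed for the chip. It isn't slipping, so I carry it across above the jaws.

send_rows --increments '[[[0.0475,-0.915,0,0,0,0,1],[0.0475,-0.915,0,0,0,0,1],[0.0475,-0.915,0,0,0,0,1],[0.0475,-0.915,0,0,0,0,1],[0.0475,-0.915,0,0,0,0,1],[0.0475,-0.915,0,0,0,0,1],[0.0475,-0.915,0,0,0,0,1],[0.0475,-0.915,0,0,0,0,1],[0.0475,-0.915,0,0,0,0,1],[0.0475,-0.915,0,0,0,0,1],[0.0475,-0.915,0,0,0,0,1],[0.0475,-0.915,0,0,0,0,1],[0.0475,-0.915,0,0,0,0,1],[0.0475,-0.915,0,0,0,0,1],[0.0475,-0.915,0,0,0,0,1],[0.0475,-0.915,0,0,0,0,1],[0.0475,-0.915,0,0,0,0,1],[0.0475,-0.915,0,0,0,0,1],[0.0475,-0.915,0,0,0,0,1],[0.0475,-0.915,0,0,0,0,1]]]'

```text
clock: 20.3
position: [0.5124, 0.0385, 0.1553]
tool_rot: [[0.99, 0.142, 0.0], [0.142, -0.99, -0.0], [0.0, 0.0, -1.0]]
wrist_force: [-0.4, 0.4, -0.7]
finger_gap: 0.0176
gripper_force: 30.0
```

send_rows --increments '[[[0,0,0,0,0,0,1],[0,0,0,0,0,0,1]]]'

```text
clock: 20.5
position: [0.5126, 0.0374, 0.1553]
tool_rot: [[0.99, 0.143, 0.0], [0.143, -0.99, -0.001], [0.0, 0.001, -1.0]]
wrist_force: [0.1, -0.4, -0.2]
finger_gap: 0.0174
gripper_force: 30.0
```

```bash
cat > chk.py <<'E'
from plant import bot
from h import *
import sys
st=bot.get_state();print(st["clock"],st["position"].round(4) if hasattr(st["position"],"round") else st["position"],np.round(st["tool_rot"],3).tolist(),st["finger_gap"],st["gripper_force"])
p=np.array(st["position"]);Rt=np.array(st["tool_rot"]);x=Rt[:,0];y=-Rt[:,1];top=p[2]-.005+.01
for n in("scene","top"):
    s=bot.snapshot(n);P=cloud(s);V=cv2.cvtColor(s["frame"],cv2.COLOR_RGB2HSV)[...,2]
    q=P-p;a=q@x;b=q@y
    m=(a>.01)&(a<.125)&(abs(b)<.045)&(abs(P[...,2]-top)<.02)&(s["z_map"]>0)
    k=max(comps(m,30),key=np.sum);v,u=np.nonzero(k)
    w=ray(s,np.c_[u,v],top);aa=(w-p)@x;bb=(w-p)@y
    A=np.c_[a[k],b[k],np.ones(k.sum())];c=np.linalg.lstsq(A,P[k][:,2]-top,rcond=None)[0]
    r=cv2.minAreaRect((w[:,:2]*1000).astype(np.float32))
    print(n,k.sum(),"along",np.percentile(aa,[1,99]).round(4),"across",np.percentile(bb,[1,99]).round(4),"plane slopes",c.round(3),"z off at centre",(c@[.06,0,1]).round(4),r)
    cv2.imwrite(f"pics/{sys.argv[1]}_{n}.png",s["frame"][:,:,::-1])
E
python3 chk.py a
```

```text
20.5 [0.5126 0.0374 0.1553] [[0.99, 0.143, 0.0], [0.143, -0.99, -0.001], [0.0, 0.001, -1.0]] 0.017431119005869414 29.99875009059906
scene 907 along [0.0092 0.1088] across [-0.0257  0.0321] plane slopes [-0.017 -0.009 -0.001] z off at centre -0.0024 ((569.4058837890625, 48.7333984375), (104.3975830078125, 59.04927444458008), 8.43334674835205)Traceback (most recent call last):
  File "chk.py", line 10, in <module>
    k=max(comps(m,30),key=np.sum);v,u=np.nonzero(k)
ValueError: max() iterable argument is empty
```

The scene view shows the magnifier level (slopes under 0.02) and centred once that view's known bias of about 3 mm is removed; the top view is hidden by the arm. Now I lower it.

send_rows --increments '[[[0,0,0.5,0,0,0,1],[0,0,0.5,0,0,0,1],[0,0,0.5,0,0,0,1],[0,0,0.5,0,0,0,1],[0,0,0.5,0,0,0,1],[0,0,0.5,0,0,0,1],[0,0,0.5,0,0,0,1],[0,0,0.5,0,0,0,1],[0,0,0.4,0,0,0,1],[0,0,0.3,0,0,0,1],[0,0,0,0,0,0,1],[0,0,0,0,0,0,1],[0,0,0,0,0,0,1]]]'

```text
clock: 21.9
position: [0.5132, 0.0371, 0.0617]
tool_rot: [[0.99, 0.142, 0.001], [0.142, -0.99, -0.0], [0.001, 0.0, -1.0]]
wrist_force: [0.1, 0.1, -0.5]
finger_gap: 0.0177
gripper_force: 30.0
```

```bash
sed -i 's/("scene","top")/("scene",)/' chk.py; python3 chk.py b; python3 -c "
import cv2;a=cv2.imread('pics/b_scene.png');cv2.imwrite('pics/b2.png',cv2.resize(a[150:340,200:440],None,fx=3,fy=3,interpolation=cv2.INTER_CUBIC))"
```

```text
21.9 [0.5132 0.0371 0.0617] [[0.99, 0.142, 0.001], [0.142, -0.99, -0.0], [0.001, 0.0, -1.0]] 0.01771261823257624 29.998797476291656
scene 801 along [0.0098 0.108 ] across [-0.0258  0.0317] plane slopes [-0.011 -0.    -0.002] z off at centre -0.0024 ((570.0520629882812, 48.16654586791992), (102.83395385742188, 58.59204864501953), 8.029635429382324)
```

View pics/b2.png

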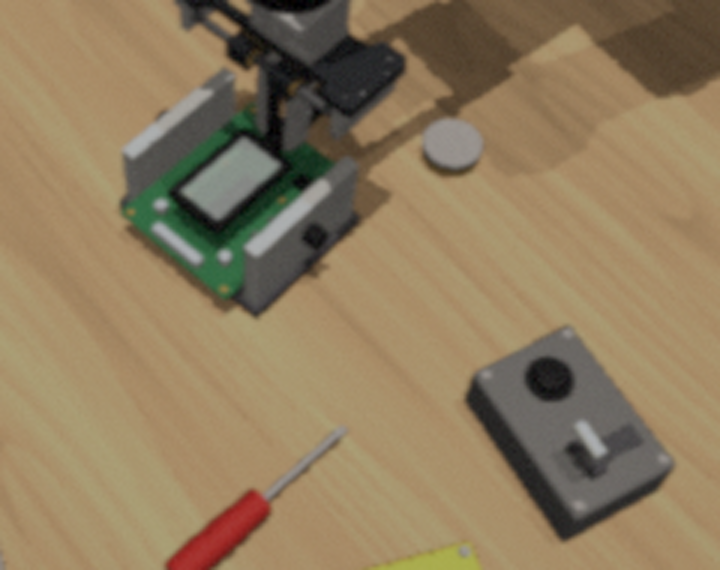

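The magnifier sits level between the jaws over the chip. The lever bar is at its set pixel (397,297), and the tin and screwdriver are where they were. I hand the job in.

```bash
python3 -c "
from plant import bot
print(bot.close_job())"
```

```text
the job is handed in; nothing more can be done
None
```

The job is handed in, with no verdict returned: the breaker was tripped and reset, and the gripper is still holding the magnifier level and centred over the long chip, its underside about 15 mm above it by camera and arm readings.

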